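# Reset the iris ring of a slit-lamp head and open it to the green mark

## Task

Push the orange lever of the slim iris ring clockwise (seen from above) until it is up against its hidden closed stop, and keep it pressed there with about 8 N, never above 15 N, for a full second; then push the lever back the other way until it stands directly in line with the green mark on the upper ring, and leave it there. Push the lever with shut fingertips rather than pinching it, do not touch the fixed rings above and below it, and leave everything else on the table where it is.

Things in the scene. Friction and masses are not known exactly. Their poses are not given: they have to be found in the camera images.
- lamp: slit-lamp lamp head standing upright on a round white foot (132 mm across, 17 mm high), fixed; origin under its centre, z up along the axis of all its rings. Its x axis is the nominal direction of the lever at the closed stop; the real stop is hidden, up to 0.4 rad to either side. A grey bracket 67 mm high stands on the foot, away from the lever's travel. The head is 184 mm high
- axis (a point): point on the vertical axis of the rings at mid-height of the iris ring, 150 mm above the table; axes as the lamp's
- lever (a point): point on the orange lever of the iris ring, 50 mm from the ring axis, 150 mm above the table, on the lever's centre line; its x axis points radially outwards along the lever, z up. The lever is a bar 8 mm wide and 7 mm thick that reaches to 62 mm from the axis. It starts 1.1 to 1.5 rad counter-clockwise (seen from above) of its stop and can open to 2.1 rad from it
- lower_ring: fixed white and silver cylinder under the iris ring, 72 mm in diameter, from 85 to 144.5 mm above the table (narrower below); same origin and axes as the lamp. Not to be touched
- upper_ring: fixed white and silver ring over the iris ring, 72 mm in diameter, 155.5 to 175.5 mm above the table, with a lens mount 52 mm in diameter up to 184 mm; origin on the ring axis 150 mm above the table, x axis outwards through the green mark. Not to be touched
- green_mark (a point): centre of the green line (6 mm wide) on the rim of the upper ring, 36.5 mm from the ring axis, 165.5 mm above the table; its x axis points radially outwards. It is 0.85 to 1.1 rad counter-clockwise of the lamp's x axis. Lever and mark are in line when they lie in the same direction from the ring axis
- tissue_box: blue tissue box, 115 x 230 x 80 mm, origin under its centre; to be left alone
- cleaner: white bottle with a green label, 72 mm across, 170 mm high, origin under its centre; to be left alone
- drops: small white bottle with a blue cap, 28 mm across, 65 mm high, origin under its centre; to be left alone
- occluder: flat black eye paddle, disc 70 mm across with a 16 mm wide handle reaching to 140 mm from the disc's centre, 5 mm thick, origin under the disc's centre; to be left alone
- driver: red-handled screwdriver lying on the table, 150 mm long, origin under its middle; to be left alone
- spare_ring: loose black ring, 72 mm across, 8 mm high, origin under its centre; to be left alone
- iris_ring: slim black ring that carries the lever, 76 mm in diameter, 7 mm thick, origin on its axis 150 mm above the table, x axis along the lever. Clockwise closes. It turns with light friction (about 1.5 N at the lever) and stays where it is left. The stop has a rubber buffer: past first contact the push at 50 mm radius rises by about 3 N per mm; let go, the ring springs back to first contact
There are look-alikes about, which are no part of the job. Of the things like the lamp, leave any that is brown or turquoise; of the rest the smaller one is meant.

How it is judged (in metres and radians):
On the way:
1. the lever is held at rest against its closed stop by a push of more than 5 N for 0.7 s (contact force between the fingers and iris_ring above 5 N and angular speed of iris_ring below 0.15 rad/s and y of lever in the frame of lamp below 0.022 m), for 0.7 s.
At the end, for the whole second after the job is handed in: After having been pressed on its closed stop, the lever points within 0.08 rad (4 mm at 50 mm radius) of the green mark, at rest and let go (angle between the x axis of lever and the x axis of green_mark, either way round below 0.08 rad and angular speed of iris_ring below 0.03 rad/s and contact force between anything else and iris_ring below 0.1 N); the robot touches nothing.
It fails at once if the robot touches the fixed rings (more than 2 N) (contact force between any of the fingers, the arm and lower_ring above 2 N or contact force between any of the fingers, the arm and upper_ring above 2 N).
It fails at once if the ring or its lever is pushed or squeezed with more than 15 N (contact force between any of the fingers, the arm and iris_ring above 15 N).
It fails at once if something else on the table is moved by more than 20 mm (distance of any of tissue_box, cleaner, drops, occluder, driver, spare_ring from where it was at the start of the episode above 0.02 m).
It also fails if it takes over 70 s, if anything falls off the work surface, if the arm or the gripper's body presses on something with over 40 N, if the wrist force passes 120 N, or if a joint passes its speed limit or range.

## Robot

A 6-joint arm with a two-finger parallel gripper is mounted at the origin on the work surface. World frame = base frame: x ahead of the robot, y to its left, z up, the work surface at z = 0. Lengths are in mm, angles in rad, forces in N, time in s.
With the tool pointing down it reaches from about 300 to 775 mm from the base axis. Payload 14.6 kg.
Tool frame: the origin (TCP) lies at the very end of the fingers, on their centre line; the grasp point (between the pads) lies manip.grasp_offset behind it (manip.grasp_offset is the distance from the TCP to the grasp point, in mm); z points along the fingers, y is the direction in which the jaws open and shut (so a half turn about z gives the same grasp; the last joint's range is limited). The gripper opens to 94 mm and grips with 3 to 60 N. Pads are 16 mm wide; open, the fingers measure 119 mm over their backs; the gripper's body (75 mm by 177 mm) begins 78 mm behind the grasp point.
Start: joints at [1.213, 0.3, 1.521, -0, 1.321, -0.067], TCP at [157.693, 526.899, 205.446] pointing down, gripper open.
Joint ranges: [-3.03, 3.03], [-0.79, 2.21], [0.23, 2.52], [-1.04, 4.18], [0, 3.07], [-2.55, 2.55]. Speed limits (rad/s): [2.22, 2.22, 2.57, 3.14, 3.14, 3.14].

## Interface

Orientations are given as [roll, pitch, yaw] about the fixed x, y, z axes, in that order (R = Rz(yaw) Ry(pitch) Rx(roll)).
In Python, from cell import manip gives the robot as it stands.
- The arm moves only by the tool send_rows, never from a script. Its argument "commands" is a list of rows, each a list of 2 entries, a list of its own where there are three numbers: the shift along the tool's x, y, z in m, then the turn about the tool's z in rad. A call has exactly 8 rows; each row is the pose to reach, as a shift and turn from the pose commanded when the call began, along the tool's axes at that moment; what a row does not reach only later rows make up. A row lasts 1/12 s, in which the tool goes at most 41.7 mm and 7.16 degrees, less where a joint would pass 70% of its speed; a pose out of reach is approached as far as the arm can. A call with a gripper value outside its range is refused whole. "hand" is the closure, from -1 (fully open) to 1 (shut), so that 0 is half open, set as the call begins (left out, the last holds). The fingers move at their own pace and stop on an object; "force" is the grip in N (left out, the last holds). Time passes only in rows, so rows that repeat a pose let the fingers close, or fill a call up. It gives the time, the measured TCP pose, the force and the opening at its end, in the units of the state.
- manip.read_state(): the state, without advancing time (a new reading comes with each control period).
- manip.camera(name): name is "scene" or "top" or "wrist"; returns the picture (420x560x3 uint8, red, green, blue); there is no depth.
- manip.camera_model(name): a dict with "K" (3x3 intrinsics, pixels), "eye" and "attitude" of the camera in the world; the wrist camera has in their place "mount" (4x4, takes a point from camera to tool coordinates, whose origin is the TCP and whose axes are the flange's). Camera axes: x right, y down, z forward; pixel columns grow to the right and rows downward; lengths in mm; the calibration is good to about 2 mm. A picture is of the moment at which its call begins: read the wrist's pose just before it. camera_model takes no time and is no camera call.
- manip.sign_off(): hands the job in, once; it reports no verdict.
The state is a dict: "clock": time; "joints": joint angles; "qd": joint speeds; "effort": joint torques, N m; "eef_pos": TCP position; "eef_rot": TCP orientation; "wrist_force": force on the tool from outside, world axes, zero at the start; "moment": the same for the moment, N m; "finger_gap": finger opening in mm.
Only numpy, scipy, OpenCV 4.12 (cv2) and the standard library are available. Lean on these libraries where they do the work, as an engineer would, in place of code of your own. Each camera call takes 0.05 s, during which the arm holds its last target.

## Working session

There is one attempt and no reset: what is moved stays moved. The work goes in short steps, Python scripts to look and compute and a tool call to move; the robot and the scene stay as the last step left them, time stands still between calls to the robot, and variables do not carry over. Pictures are saved under pics/ and viewed, and the job is handed in when it is done.

Besides the shell and the picture viewer there is one more tool, called after "Request:" by a JSON object that holds its "method" and its "body", one argument or row to a line. send_rows: Moves the arm, as the interface text tells. Its arguments: {"type":"object","properties":{"commands":{"type":"array","items":{"type":"array"}},"hand":{"type":"number"},"force":{"type":"number"}},"required":["commands"]}

```bash
ls; mkdir -p pics; python3 - <<'E'
from cell import manip
import cv2
print(manip.read_state())
for n in ["scene","top","wrist"]:
    im=manip.camera(n); cv2.imwrite(f"pics/{n}0.png",im[:,:,::-1]); print(n,manip.camera_model(n))
print(manip.grasp_offset)
E
```

```text
pics
{'clock': 0.0, 'joints': array([ 1.21337531e+00,  3.00458383e-01,  1.52159142e+00,  2.18829773e-05,
        1.32072280e+00, -6.65984016e-02]), 'qd': array([ 2.06426971e-03, -8.09873352e-04, -2.07494589e-05, -8.79799611e-04,
        1.92939778e-03, -2.94882815e-04]), 'effort': array([-2.60653462e-03, -5.31811845e+01, -3.52734232e+01,  7.07268412e-02,
        2.45956139e-02, -6.98051076e-05]), 'eef_pos': array([157.60792032, 526.64924006, 204.8889422 ]), 'eef_rot': array([-3.14041673e+00, -9.96733334e-05,  2.85076455e+00]), 'wrist_force': array([ 0.33101108, -0.33726175,  1.14292369]), 'moment': array([ 0.02239452, -0.01271029,  0.01297634]), 'finger_gap': 93.90305598539477}
scene {'K': array([[472.50365587,   0.        , 279.42349248],
       [  0.        , 472.50365587, 211.08747702],
       [  0.        ,   0.        ,   1.        ]]), 'eye': array([ 999.39613771, -792.3027767 , 1072.02353711]), 'attitude': array([-2.41043469,  0.01860322,  0.53163519])}
top {'K': array([[408.76949504,   0.        , 275.74121659],
       [  0.        , 408.76949504, 213.32100777],
       [  0.        ,   0.        ,   1.        ]]), 'eye': array([ 346.01637895,  -39.36542058, 1209.74328468]), 'attitude': array([-2.95863816,  0.00357935, -1.5586149 ])}
wrist {'K': array([[290.80277291,   0.        , 276.63188496],
       [  0.        , 290.80277291, 207.85379342],
       [  0.        ,   0.        ,   1.        ]]), 'mount': array([[ 3.38153002e-04, -9.69790904e-01, -2.43937468e-01,
         7.03809648e+01],
       [ 9.99999674e-01,  1.49092038e-04,  7.93501673e-04,
         4.58251161e-01],
       [-7.33161571e-04, -2.43937657e-01,  9.69790638e-01,
        -1.80346350e+02],
       [ 0.00000000e+00,  0.00000000e+00,  0.00000000e+00,
         1.00000000e+00]])}
18.8
```

View pics/scene0.png

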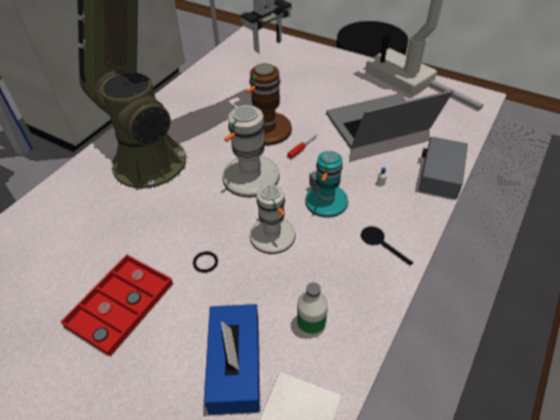

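View pics/top0.png

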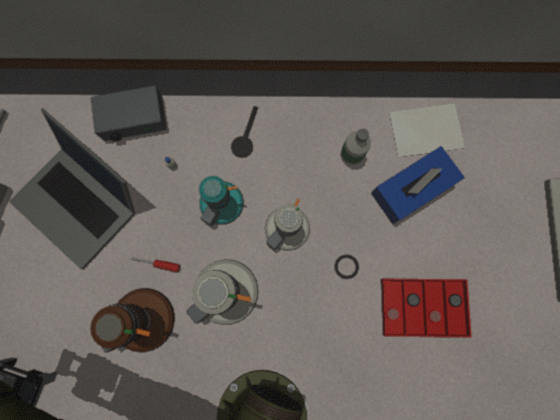

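View pics/wrist0.png

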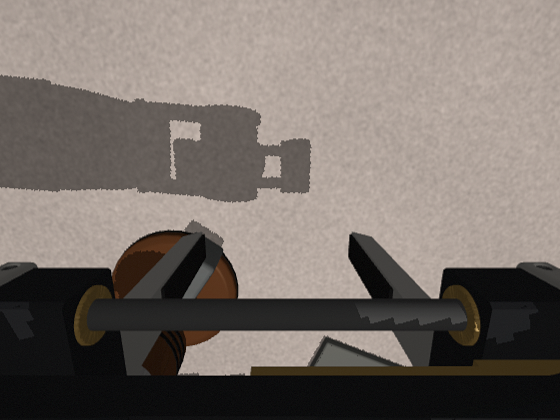

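The four lamp-like things in the top image are white at (288,225), larger white at (222,290), turquoise at (220,198) and brown at (140,320). Going by the description, the target is the smaller white one at (288,225), which is at (271,218) in the scene image. I'll check it in close crops.

```bash
cat > h.py <<'E'
import numpy as np, cv2
from cell import manip
from scipy.spatial.transform import Rotation as R
def cam(n, st=None):
    m=manip.camera_model(n); K=m["K"]
    if "eye" in m: return K,R.from_euler('xyz',m["attitude"]).as_matrix(),np.array(m["eye"])
    T=m["mount"]; Rt=R.from_euler('xyz',st["eef_rot"]).as_matrix()
    return K,Rt@T[:3,:3],Rt@T[:3,3]+st["eef_pos"]
def proj(c,P):
    K,Rc,e=c; p=(np.atleast_2d(P)-e)@Rc; p=p@K.T; return p[:,:2]/p[:,2:]
def atz(c,uv,z):
    K,Rc,e=c; d=Rc@np.linalg.solve(K,[uv[0],uv[1],1]); return e+d*(z-e[2])/d[2]
E
python3 - <<'E'
from h import *
t=cv2.imread("pics/top0.png"); s=cv2.imread("pics/scene0.png")
a=cv2.resize(t[180:270,245:345],(800,720)[:2],interpolation=cv2.INTER_CUBIC) 
cv2.imwrite("pics/tc.png",cv2.resize(t[190:260,250:330],(640,560),interpolation=cv2.INTER_CUBIC))
cv2.imwrite("pics/sc.png",cv2.resize(s[175:255,235:315],(600,600),interpolation=cv2.INTER_CUBIC))
T=cam("top");S=cam("scene")
print(proj(T,[0,0,0]),proj(S,[0,0,0]))
print(atz(T,(288,229),17),atz(S,(273,236),17))
E
```

```text
[[261.5040555  416.41721445]] [[149.43243959 162.5777044 ]]
[520.07697868 -69.09517331  17.        ] [535.23168158 -78.09799594  17.        ]
```

View pics/tc.png

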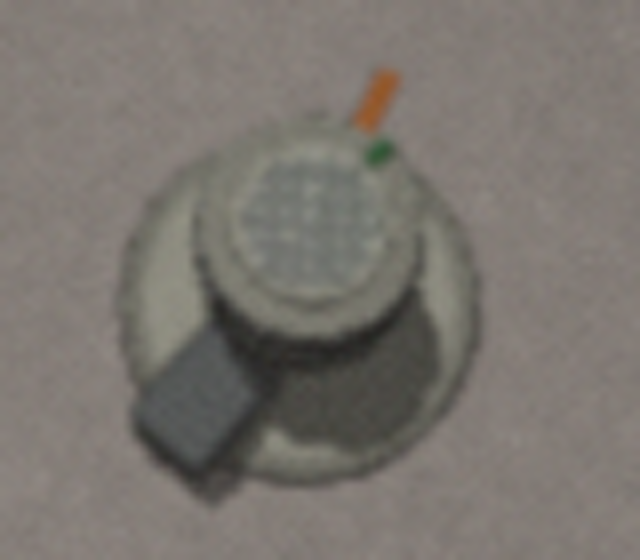

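View pics/sc.png

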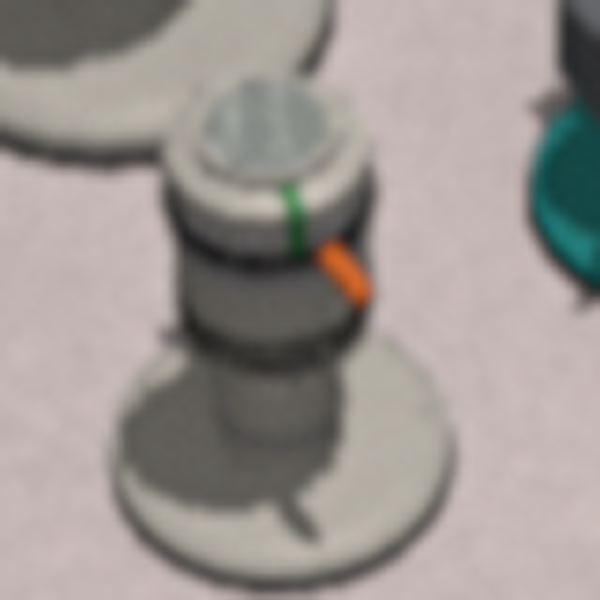

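```bash
python3 - <<'E'
from h import *
T=cam("top");S=cam("scene")
t=lambda x,y:((x+.5)/8-.5+250,(y+.5)/8-.5+190)
s=lambda x,y:((x+.5)/7.5-.5+235,(y+.5)/7.5-.5+175)
for n,z,a,b in [("lens",184,t(312,226),s(265,128)),("foot",17,t(300,305),None),("levertip",150,t(388,72),s(362,292)),("leverroot",150,t(366,126),s(322,248)),("green",173,t(380,152),s(292,205)),("bracket",67,t(197,398),None)]:
    print(n,atz(T,a,z).round(1), atz(S,b,z).round(1) if b else "")
for n,z,p in [("box",80,(415,185)),("bottle",170,(362,136)),("turq",0,(221,203)),("bigwhite",200,(215,292)),("bigfoot",20,(225,292)),("brown",0,(143,320)),("spare",8,(346,266)),("drv",10,(160,264)),("drops",65,(170,161))]:
    print(n,atz(T,p,z).round(0))
E
```

```text
lens [524.5 -66.2 184. ] [524.8 -67.2 184. ]
foot [524.  -66.3  17. ] 
levertip [582.5 -91.9 150. ] [577.3 -90.9 150. ]
leverroot [564.2 -84.7 150. ] [554.6 -79.9 150. ]
green [550.9 -88.3 173. ] [546.4 -85.4 173. ]
bracket [483.1 -29.2  67. ] 
box [ 641. -428.   80.]
bottle [ 752. -262.  170.]
turq [600. 134.   0.]
bigwhite [337. 112. 200.]
bigfoot [336. 110.  20.]
brown [254. 345.   0.]
spare [ 414. -239.    8.]
drv [414. 304.  10.]
drops [710. 278.  65.]
```

Both cameras agree on the axis, about (524.5, -66.5). The lever points at about -0.41 rad and is 62 mm long, as specified. The green mark is at about -0.70 rad. I'll shut the fingers, raise, and travel to a viewing pose near the lamp.

Request:
{"method": "send_rows", "body": {
  "commands": [
    [[0,0,-0.04],0],
    [[0,0,-0.08],0],
    [[0,0,-0.115],0],
    [[-0.02,-0.016,-0.115],0],
    [[-0.045,-0.036,-0.115],0],
    [[-0.072,-0.058,-0.115],0],
    [[-0.1,-0.08,-0.115],0],
    [[-0.128,-0.102,-0.115],0]
  ],
  "hand": 1,
  "force": 40
}}

```text
clock: 0.82
eef_pos: [251.5, 391.0, 320.2]
eef_rot: [-3.141, -0.0, 2.851]
wrist_force: [0.4, 0.8, -0.1]
finger_gap: 44.3
```

Request:
{"method": "send_rows", "body": {
  "commands": [
    [[-0.028,-0.0225,0],0],
    [[-0.056,-0.045,0],0],
    [[-0.084,-0.0675,0],0],
    [[-0.112,-0.09,0],0],
    [[-0.14,-0.112,0],0],
    [[-0.168,-0.134,0],0],
    [[-0.196,-0.157,0],0],
    [[-0.224,-0.179,0],0]
  ]
}}

```text
clock: 1.48
eef_pos: [414.9, 155.0, 320.5]
eef_rot: [3.142, 0.0, 2.851]
wrist_force: [0.7, 0.4, 0.1]
finger_gap: 0.6
```

Request:
{"method": "send_rows", "body": {
  "commands": [
    [[-0.028,-0.0225,0],0.02],
    [[-0.056,-0.045,0],0.04],
    [[-0.084,-0.0675,0],0.06],
    [[-0.112,-0.09,0],0.08],
    [[-0.14,-0.112,0],0.1],
    [[-0.168,-0.134,0],0.12],
    [[-0.196,-0.157,0],0.12],
    [[-0.224,-0.179,0],0.12]
  ]
}}

```text
clock: 2.15
eef_pos: [578.3, -80.7, 320.2]
eef_rot: [-3.142, -0.0, 2.73]
wrist_force: [0.1, 0.3, -0.3]
finger_gap: 0.5
```

```bash
python3 - <<'E'
from h import *
st=manip.read_state(); im=manip.camera("wrist"); cv2.imwrite("pics/w1.png",im[:,:,::-1])
print(st["eef_pos"],st["eef_rot"],st["joints"])
np.save("st1.npy",np.r_[st["eef_pos"],st["eef_rot"]])
C=cam("wrist",st); print(proj(C,[[524.5,-66.5,184],[581.5,-91.5,150],[550,-88,173],[524.5,-66.5,0]]))
E
```

```text
[578.27018676 -80.73528058 320.18604573] [-3.14152246e+00 -2.97635669e-04  2.73038274e+00] [-2.01440724e-01  3.22973274e-01  1.22939306e+00 -6.67857053e-06
  1.58953204e+00 -1.36102727e+00]
[[268.0737652  149.68984219]
 [269.07677354 199.6939088 ]
 [260.13166306 177.96927182]
 [271.11315306 144.26853842]]
```

View pics/w1.png

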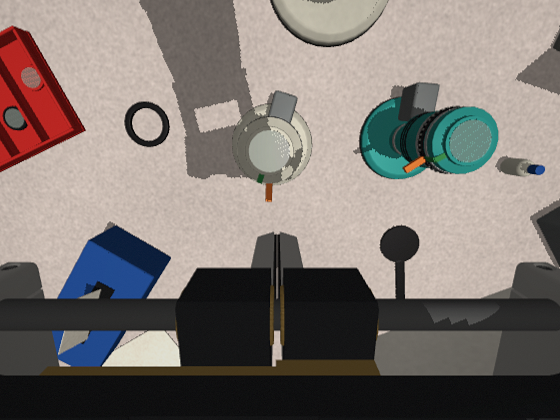

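```bash
python3 - <<'E'
import cv2
t=cv2.imread("pics/w1.png")
cv2.imwrite("pics/w1c.png",cv2.resize(t[95:215,215:325],(550,600),interpolation=cv2.INTER_CUBIC))
E
```

```text
(no output)
```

View pics/w1c.png

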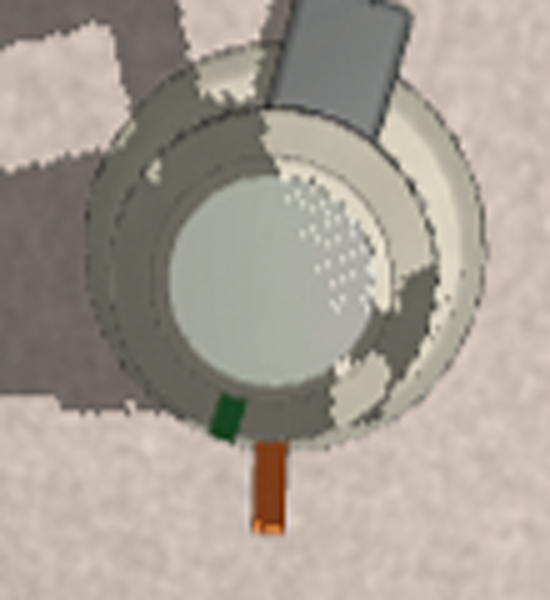

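```bash
python3 - <<'E'
from h import *
a=np.load("st1.npy"); st=dict(eef_pos=a[:3],eef_rot=a[3:]); C=cam("wrist",st)
w=lambda x,y:((x+.5)/5-.5+215,(y+.5)/5-.5+95)
ax=atz(C,w(272,281),184)[:2]; print("axis",ax)
for n,z,p in [("tip",153.5,(269,522)),("root",153.5,(271,444)),("gin",175.5,(234,397)),("gout",175.5,(222,440))]:
    d=atz(C,w(*p),z)[:2]-ax; print(n,d.round(1),np.hypot(*d).round(1),np.arctan2(d[1],d[0]).round(3))
E
```

```text
axis [525.96113908 -66.0650411 ]
tip [ 53.7 -25.4] 59.5 -0.442
root [ 36.4 -17.2] 40.2 -0.442
gin [ 20.3 -18.5] 27.4 -0.741
gout [ 28. -25.] 37.6 -0.728
```

The wrist view agrees: axis about (525.5, -66.2), lever at -0.43 rad and green mark at about -0.73 rad. The crop shows the orange lever and the green mark on the smaller white lamp. I'll move beside the lever on its counter-clockwise side and descend.

Request:
{"method": "send_rows", "body": {
  "commands": [
    [[0,0.019,0.0],0.02],
    [[0,0.019,0.03],0.02],
    [[0,0.019,0.06],0.02],
    [[0,0.019,0.09],0.02],
    [[0,0.019,0.12],0.02],
    [[0,0.019,0.145],0.02],
    [[0,0.019,0.145],0.02],
    [[0,0.019,0.145],0.02]
  ]
}}

```text
clock: 2.87
eef_pos: [584.9, -61.4, 175.2]
eef_rot: [-3.141, -0.002, 2.711]
wrist_force: [-0.5, -0.2, 0.2]
finger_gap: 0.2
```

```bash
python3 - <<'E'
from h import *
st=manip.read_state(); im=manip.camera("wrist"); s=manip.camera("scene");print(st["eef_pos"],st["eef_rot"],st["wrist_force"])
cv2.imwrite("pics/w2.png",im[:,:,::-1]); cv2.imwrite("pics/s2.png",cv2.resize(s[110:270,190:350,::-1],(600,600),interpolation=cv2.INTER_CUBIC))
E
```

```text
[584.91799363 -61.43617119 175.20051212] [-3.14107941e+00 -1.86026193e-03  2.71081331e+00] [-0.50378303 -0.23431492  0.16949362]
```

View pics/w2.png

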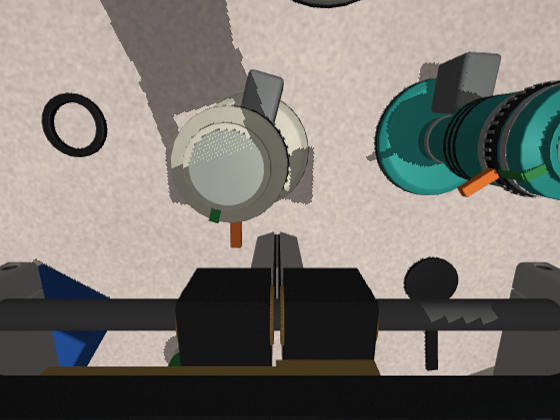

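View pics/s2.png

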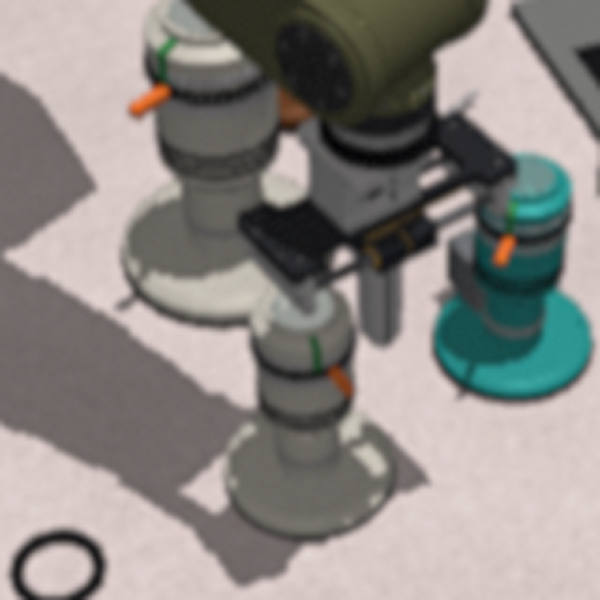

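The fingertips at (275,235) in the wrist image are right of the lever, on its counter-clockwise side, and clear of everything. I'll descend to z of about 142.

Request:
{"method": "send_rows", "body": {
  "commands": [
    [[0,0,0.012],0],
    [[0,0,0.024],0],
    [[0,0,0.033],0],
    [[0,0,0.033],0],
    [[0,-0.002,0.033],0],
    [[0,-0.004,0.033],0],
    [[0,-0.006,0.033],0],
    [[0,-0.006,0.033],0]
  ]
}}

```text
clock: 3.63
eef_pos: [582.8, -67.4, 143.0]
eef_rot: [3.141, 0.001, 2.71]
wrist_force: [1.1, -0.0, 0.6]
finger_gap: 0.3
```

```bash
cat > look.py <<'E'
import sys
from h import *
tag=sys.argv[1]
st=manip.read_state(); c=np.array([525.3,-66.3])
Rt=R.from_euler('xyz',st["eef_rot"]).as_matrix()
d=st["eef_pos"][:2]-c
print("t",round(float(st["clock"]),2),"pos",st["eef_pos"].round(2),"yaw",st["eef_rot"][2].round(3),"r,ang",np.hypot(*d).round(1),np.arctan2(d[1],d[0]).round(3),"Ftool",(Rt.T@st["wrist_force"]).round(2),"axis in tool xy",(Rt.T@np.r_[-d,0])[:2].round(1))
if tag!="-":
    im=manip.camera("wrist"); np.save(f"st_{tag}.npy",np.r_[st["eef_pos"],st["eef_rot"]])
    cv2.imwrite(f"pics/{tag}_full.png",im[:,:,::-1]);cv2.imwrite(f"pics/{tag}.png",cv2.resize(im[90:300,140:420,::-1],(800,600),interpolation=cv2.INTER_CUBIC))
E
python3 look.py w3
```

```text
t 3.63 pos [582.76 -67.4  142.95] yaw 2.71 r,ang 57.5 -0.019 Ftool [-0.99  0.41 -0.6 ] axis in tool xy [ 52.7 -23. ]
```

View pics/w3.png

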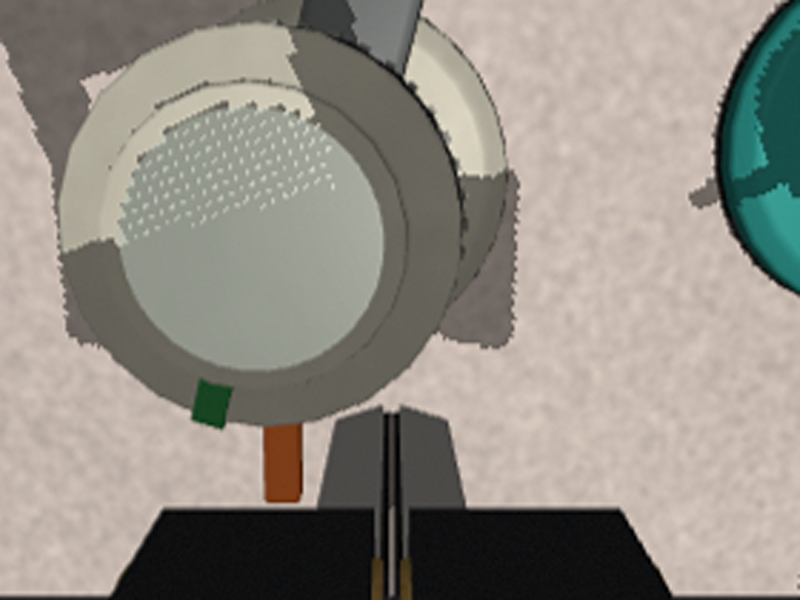

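```bash
cat > plan.py <<'E'
import sys
from h import *
# args: rho1 tau1 theta1  [rows]; linear from current measured
st=manip.read_state(); c=np.array([525.3,-66.3])
Rt=R.from_euler('xyz',st["eef_rot"]).as_matrix()
A=(Rt.T@np.r_[c-st["eef_pos"][:2],0])[:2]
def row(rho,tau,th):
    Q=np.array([[np.cos(th),-np.sin(th)],[np.sin(th),np.cos(th)]])
    return (A-Q@[rho,-tau]).round(1),round(th,3)
r0,t0=A[0],-A[1]
print("now rho,tau",A.round(1)*[1,-1],"phi",st["eef_rot"][2]-np.pi, "F",(Rt.T@st["wrist_force"]).round(2))
for k in range(1,len(sys.argv)):
    print(row(*map(float,sys.argv[k].split(","))))
E
python3 plan.py 53,21,0 53,19,0 53,17.5,0 53,16.5,0 53,16.5,.03 53,16.5,.06 53,16.5,.1 53,16.5,.14
```

```text
now rho,tau [52.6 23.2] phi -0.4311476523458384 F [-0.61  1.12  0.03]
(array([-0.4, -2.2]), 0.0)
(array([-0.4, -4.2]), 0.0)
(array([-0.4, -5.7]), 0.0)
(array([-0.4, -6.7]), 0.0)
(array([-0.9, -8.2]), 0.03)
(array([-1.3, -9.9]), 0.06)
(array([ -1.8, -12. ]), 0.1)
(array([ -2.2, -14.2]), 0.14)
```

Request:
{"method": "send_rows", "body": {
  "commands": [
    [[-0.0004,-0.002,0],0],
    [[-0.0004,-0.004,0],0],
    [[-0.0004,-0.0055,0],0],
    [[-0.0004,-0.0065,0],0],
    [[-0.0008,-0.008,0],0.03],
    [[-0.0013,-0.01,0],0.06],
    [[-0.0018,-0.012,0],0.1],
    [[-0.0022,-0.014,0],0.14]
  ]
}}

```text
clock: 4.35
eef_pos: [578.9, -80.5, 142.5]
eef_rot: [3.141, -0.0, 2.569]
wrist_force: [0.8, 1.2, -0.3]
finger_gap: 0.5
```

```bash
python3 look.py w4; python3 plan.py 53,16.5,.04 53,16.5,.08 53,16.5,.12 53,16.5,.16 53,16.5,.2 53,16.5,.24 53,16.5,.28 53,16.5,.32
```

```text
t 4.35 pos [578.88 -80.53 142.47] yaw 2.569 r,ang 55.4 -0.26 Ftool [0.   1.46 0.27] axis in tool xy [ 52.7 -17.1]
now rho,tau [52.8 16.9] phi -0.5758463968026302 F [0.11 1.13 0.82]
(array([-0.8, -2.6]), 0.04)
(array([-1.3, -4.7]), 0.08)
(array([-1.8, -6.9]), 0.12)
(array([-2.1, -9.1]), 0.16)
(array([ -2.4, -11.3]), 0.2)
(array([ -2.6, -13.5]), 0.24)
(array([ -2.7, -15.7]), 0.28)
(array([ -2.7, -17.9]), 0.32)
```

View pics/w4.png

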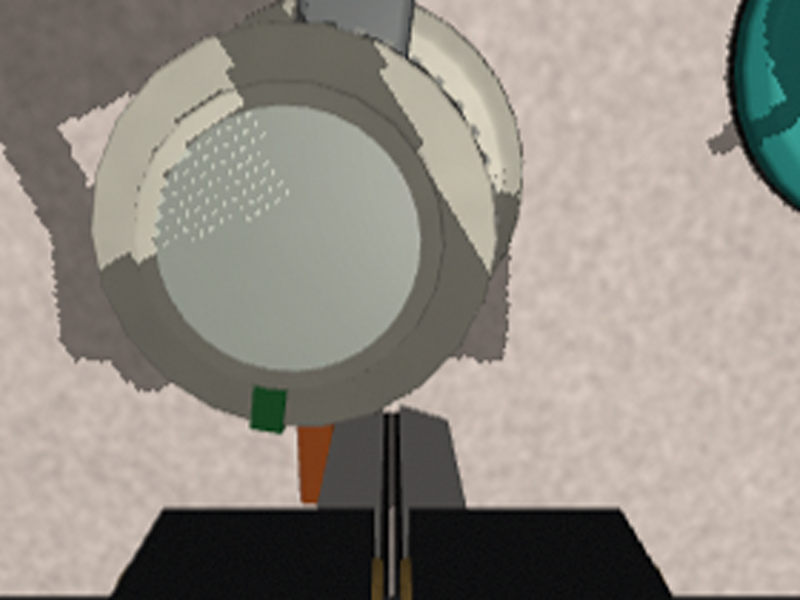

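The finger is in contact and the lever is turning with it, with about 1.3 N of drag. I'll continue along the arc.

Request:
{"method": "send_rows", "body": {
  "commands": [
    [[-0.0006,-0.0022,0],0.04],
    [[-0.0011,-0.0044,0],0.08],
    [[-0.0016,-0.0066,0],0.12],
    [[-0.002,-0.0088,0],0.16],
    [[-0.0023,-0.011,0],0.2],
    [[-0.0025,-0.0132,0],0.24],
    [[-0.0026,-0.0154,0],0.28],
    [[-0.0026,-0.0176,0],0.32]
  ]
}}

```text
clock: 5.07
eef_pos: [571.6, -96.8, 142.5]
eef_rot: [3.141, 0.0, 2.25]
wrist_force: [1.1, 1.0, -1.0]
finger_gap: 0.7
```

Request:
{"method": "send_rows", "body": {
  "commands": [
    [[-0.0006,-0.0022,0],0.04],
    [[-0.0011,-0.0044,0],0.08],
    [[-0.0016,-0.0066,0],0.12],
    [[-0.002,-0.0088,0],0.16],
    [[-0.0023,-0.011,0],0.2],
    [[-0.0025,-0.0132,0],0.24],
    [[-0.0026,-0.0154,0],0.28],
    [[-0.0026,-0.0176,0],0.32]
  ]
}}

```text
clock: 5.73
eef_pos: [559.5, -109.8, 142.5]
eef_rot: [3.141, -0.0, 1.93]
wrist_force: [1.8, 1.0, -0.1]
finger_gap: 0.4
```

```bash
python3 look.py w5; python3 plan.py  53,16.5,.02 53,16.5,.04 53,16.5,.08 53,16.5,.12 53,16.5,.16 53,16.5,.2 53,16.5,.24
```

```text
t 5.73 pos [ 559.52 -109.84  142.49] yaw 1.93 r,ang 55.4 -0.905 Ftool [0.27 2.07 0.06] axis in tool xy [ 52.8 -16.7]
now rho,tau [52.8 16.7] phi -1.214745390436574 F [ 0.52  2.03 -0.91]
(array([-0.5, -1.2]), 0.02)
(array([-0.8, -2.3]), 0.04)
(array([-1.3, -4.4]), 0.08)
(array([-1.8, -6.6]), 0.12)
(array([-2.1, -8.8]), 0.16)
(array([ -2.4, -11. ]), 0.2)
(array([ -2.6, -13.2]), 0.24)
```

View pics/w5.png

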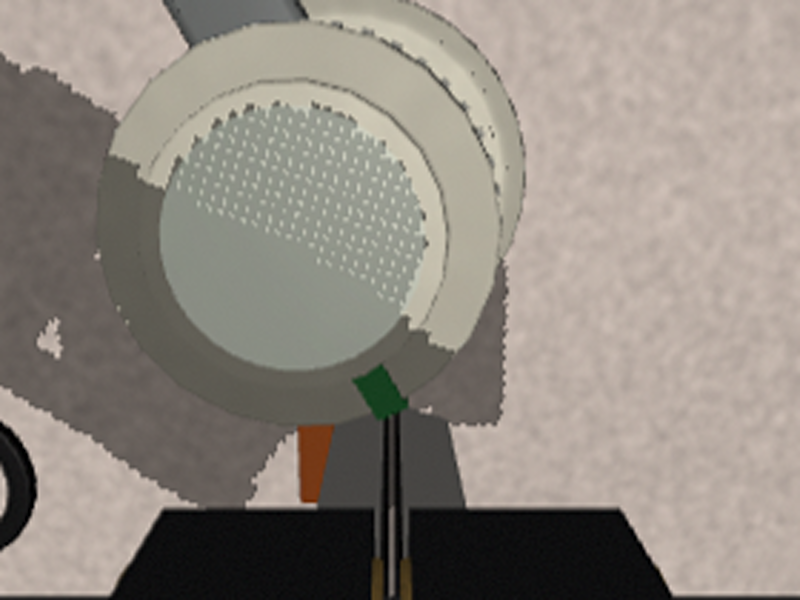

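Request:
{"method": "send_rows", "body": {
  "commands": [
    [[-0.0003,-0.0015,0],0.027],
    [[-0.0007,-0.003,0],0.054],
    [[-0.001,-0.0045,0],0.081],
    [[-0.0014,-0.006,0],0.108],
    [[-0.0017,-0.0075,0],0.135],
    [[-0.002,-0.0088,0],0.16],
    [[-0.0022,-0.01,0],0.18],
    [[-0.0023,-0.011,0],0.2]
  ]
}}

```text
clock: 6.45
eef_pos: [549.9, -115.9, 142.5]
eef_rot: [3.142, -0.0, 1.729]
wrist_force: [1.1, 1.3, -0.2]
finger_gap: 0.6
```

```bash
python3 look.py -; python3 plan.py  53,16.7,.008 53,16.7,.016 53,16.7,.032 53,16.7,.048 53,16.7,.064
```

```text
t 6.45 pos [ 549.92 -115.91  142.45] yaw 1.729 r,ang 55.4 -1.11 Ftool [1.08 1.33 0.22] axis in tool xy [ 52.9 -16.5]
now rho,tau [52.9 16.5] phi -1.4122576912774578 F [1.08 1.33 0.22]
(array([-0.3, -0.2]), 0.008)
(array([-0.4, -0.6]), 0.016)
(array([-0.6, -1.5]), 0.032)
(array([-0.9, -2.3]), 0.048)
(array([-1.1, -3.2]), 0.064)
```

Request:
{"method": "send_rows", "body": {
  "commands": [
    [[-0.0001,-0.0004,0],0.008],
    [[-0.0003,-0.0008,0],0.016],
    [[-0.0004,-0.0013,0],0.024],
    [[-0.0005,-0.0017,0],0.032],
    [[-0.0007,-0.0021,0],0.04],
    [[-0.0008,-0.0025,0],0.048],
    [[-0.0009,-0.003,0],0.056],
    [[-0.001,-0.0034,0],0.064]
  ]
}}

```text
clock: 7.12
eef_pos: [546.8, -117.5, 142.5]
eef_rot: [3.142, 0.0, 1.666]
wrist_force: [0.8, 1.3, -0.1]
finger_gap: 0.8
```

```bash
python3 look.py -
```

```text
t 7.12 pos [ 546.79 -117.5   142.47] yaw 1.666 r,ang 55.5 -1.173 Ftool [1.22 0.95 0.11] axis in tool xy [ 53.  -16.5]
```

Request:
{"method": "send_rows", "body": {
  "commands": [
    [[-0.0001,-0.0004,0],0.008],
    [[-0.0003,-0.0008,0],0.016],
    [[-0.0004,-0.0013,0],0.024],
    [[-0.0005,-0.0017,0],0.032],
    [[-0.0007,-0.0021,0],0.04],
    [[-0.0008,-0.0025,0],0.048],
    [[-0.0009,-0.003,0],0.056],
    [[-0.001,-0.0034,0],0.064]
  ]
}}

```text
clock: 7.78
eef_pos: [543.5, -118.8, 142.4]
eef_rot: [-3.142, 0.0, 1.602]
wrist_force: [2.1, 1.1, 0.6]
finger_gap: 0.6
```

```bash
python3 look.py -
```

```text
t 7.78 pos [ 543.46 -118.81  142.45] yaw 1.602 r,ang 55.6 -1.238 Ftool [ 1.    2.17 -0.59] axis in tool xy [ 53.1 -16.5]
```

Request:
{"method": "send_rows", "body": {
  "commands": [
    [[-0.0001,-0.0004,0],0.008],
    [[-0.0003,-0.0008,0],0.016],
    [[-0.0004,-0.0013,0],0.024],
    [[-0.0005,-0.0017,0],0.032],
    [[-0.0007,-0.0021,0],0.04],
    [[-0.0008,-0.0025,0],0.048],
    [[-0.0009,-0.003,0],0.056],
    [[-0.001,-0.0034,0],0.064]
  ]
}}

```text
clock: 8.45
eef_pos: [540.1, -119.9, 142.5]
eef_rot: [3.142, 0.0, 1.538]
wrist_force: [2.0, 1.2, -0.5]
finger_gap: 0.4
```

```bash
python3 look.py -
```

```text
t 8.45 pos [ 540.11 -119.91  142.46] yaw 1.538 r,ang 55.6 -1.301 Ftool [1.23 1.93 0.46] axis in tool xy [ 53.1 -16.6]
```

Request:
{"method": "send_rows", "body": {
  "commands": [
    [[-0.0001,-0.0004,0],0.008],
    [[-0.0003,-0.0008,0],0.016],
    [[-0.0004,-0.0013,0],0.024],
    [[-0.0005,-0.0017,0],0.032],
    [[-0.0007,-0.0021,0],0.04],
    [[-0.0008,-0.0025,0],0.048],
    [[-0.0009,-0.003,0],0.056],
    [[-0.001,-0.0034,0],0.064]
  ]
}}

```text
clock: 9.12
eef_pos: [536.9, -120.8, 142.6]
eef_rot: [3.141, 0.0, 1.474]
wrist_force: [4.9, 1.4, -1.0]
finger_gap: 0.3
```

```bash
python3 look.py -
```

```text
t 9.12 pos [ 536.93 -120.79  142.56] yaw 1.474 r,ang 55.7 -1.361 Ftool [1.83 4.75 1.  ] axis in tool xy [ 53.1 -16.8]
```

The buffer is reached: the tangential force is rising, at 4.8 N with the lever near -1.66 rad. I'll add about 1 mm.

Request:
{"method": "send_rows", "body": {
  "commands": [
    [[-0.0001,-0.0002,0],0.004],
    [[-0.0001,-0.0004,0],0.008],
    [[-0.0002,-0.0006,0],0.012],
    [[-0.0003,-0.0008,0],0.016],
    [[-0.0003,-0.001,0],0.02],
    [[-0.0003,-0.001,0],0.02],
    [[-0.0003,-0.001,0],0.02],
    [[-0.0003,-0.001,0],0.02]
  ]
}}

```text
clock: 9.78
eef_pos: [536.1, -121.0, 142.6]
eef_rot: [3.14, 0.0, 1.455]
wrist_force: [5.1, 1.3, -0.8]
finger_gap: 0.9
```

```bash
python3 look.py w6
```

```text
t 9.78 pos [ 536.11 -121.    142.6 ] yaw 1.455 r,ang 55.8 -1.376 Ftool [1.89 4.91 0.78] axis in tool xy [ 53.1 -17.1]
```

View pics/w6.png

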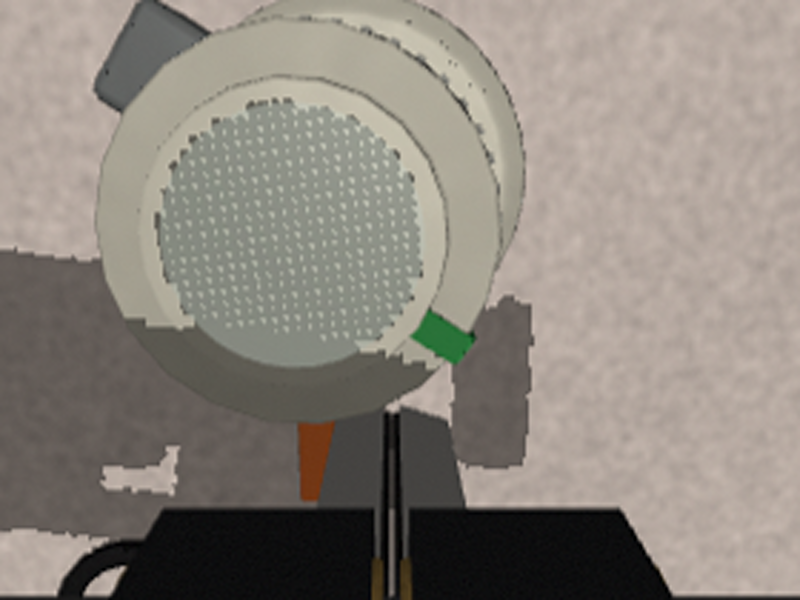

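Request:
{"method": "send_rows", "body": {
  "commands": [
    [[0,-0.0002,0],0],
    [[0,-0.0004,0],0],
    [[0,-0.0006,0],0],
    [[0,-0.0008,0],0],
    [[0,-0.001,0],0],
    [[0,-0.001,0],0],
    [[0,-0.001,0],0],
    [[0,-0.001,0],0]
  ]
}}

```text
clock: 10.5
eef_pos: [535.3, -121.0, 142.6]
eef_rot: [3.14, 0.0, 1.455]
wrist_force: [8.1, 1.2, -1.6]
finger_gap: 0.5
```

```bash
python3 look.py -
```

```text
t 10.5 pos [ 535.33 -120.96  142.61] yaw 1.455 r,ang 55.6 -1.389 Ftool [2.12 7.95 1.61] axis in tool xy [ 53.1 -16.3]
```

About 8 N. I'll hold this for more than a second.

Request:
{"method": "send_rows", "body": {
  "commands": [
    [[0,0,0],0],
    [[0,0,0],0],
    [[0,0,0],0],
    [[0,0,0],0],
    [[0,0,0],0],
    [[0,0,0],0],
    [[0,0,0],0],
    [[0,0,0],0]
  ]
}}

```text
clock: 11.17
eef_pos: [535.4, -121.0, 142.7]
eef_rot: [3.14, 0.0, 1.455]
wrist_force: [8.3, 0.9, -2.3]
finger_gap: -0.1
```

Request:
{"method": "send_rows", "body": {
  "commands": [
    [[0,0,0],0],
    [[0,0,0],0],
    [[0,0,0],0],
    [[0,0,0],0],
    [[0,0,0],0],
    [[0,0,0],0],
    [[0,0,0],0],
    [[0,0,0],0]
  ]
}}

```text
clock: 11.83
eef_pos: [535.4, -121.0, 142.6]
eef_rot: [3.14, 0.0, 1.455]
wrist_force: [8.4, 1.0, -1.9]
finger_gap: 0.8
```

```bash
python3 look.py -
```

```text
t 11.83 pos [ 535.36 -120.96  142.64] yaw 1.455 r,ang 55.6 -1.389 Ftool [2.01 8.24 1.95] axis in tool xy [ 53.1 -16.3]
```

The hold measured 8.0–8.4 N for 1.3 s at rest. Now I'll back off counter-clockwise, lift over the lever and come down on its clockwise side.

Request:
{"method": "send_rows", "body": {
  "commands": [
    [[0,0.002,0],0],
    [[0,0.005,0],0],
    [[0,0.009,0],0],
    [[0,0.012,0],0],
    [[0,0.012,-0.015],0],
    [[0,0.012,-0.03],0],
    [[0,0.012,-0.038],0],
    [[0,0.012,-0.038],0]
  ]
}}

```text
clock: 12.5
eef_pos: [547.2, -122.5, 182.0]
eef_rot: [3.139, 0.001, 1.455]
wrist_force: [-0.2, 0.9, 0.3]
finger_gap: 0.5
```

Request:
{"method": "send_rows", "body": {
  "commands": [
    [[0,-0.01,0],0],
    [[0,-0.025,0],0],
    [[0,-0.04,0],0],
    [[0,-0.05,0],0],
    [[0,-0.056,0],0],
    [[0,-0.058,0],0],
    [[0,-0.058,0],0],
    [[0,-0.058,0],0]
  ]
}}

```text
clock: 13.17
eef_pos: [489.3, -115.6, 180.3]
eef_rot: [-3.142, 0.0, 1.455]
wrist_force: [-0.4, -0.2, 1.0]
finger_gap: 0.6
```

```bash
python3 look.py w7
```

```text
t 13.17 pos [ 489.33 -115.63  180.3 ] yaw 1.455 r,ang 61.1 -2.201 Ftool [-0.2  -0.34 -0.95] axis in tool xy [53.2 30. ]
```

View pics/w7.png

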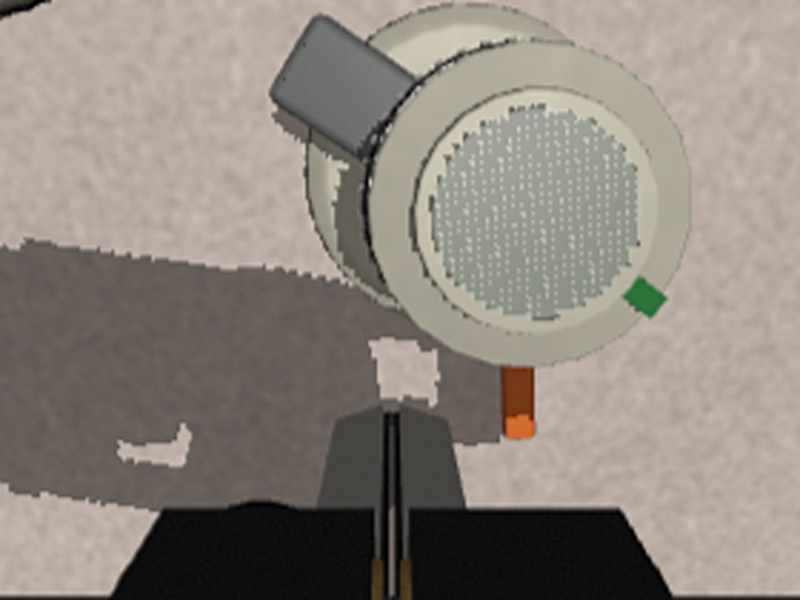

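```bash
cat > ang.py <<'E'
import sys
from h import *
def cen(m):
    n,l,s,c=cv2.connectedComponentsWithStats(m.astype(np.uint8)); return l,s,c
tag=sys.argv[1]; lx,ly=float(sys.argv[2]),float(sys.argv[3])  # lens centre in crop
sc=800/280
a=np.load(f"st_{tag}.npy"); C=cam("wrist",dict(eef_pos=a[:3],eef_rot=a[3:]))
ax=atz(C,((lx+.5)/sc-.5+140,(ly+.5)/sc-.5+90),184)[:2]; print("axis",ax.round(1))
im=cv2.imread(f"pics/{tag}_full.png"); hsv=cv2.cvtColor(im,cv2.COLOR_BGR2HSV)
for nm,lo,hi,z in [("lever",(5,150,60),(18,255,255),153.5),("green",(50,120,40),(80,255,255),175.5)]:
    m=cv2.inRange(hsv,lo,hi)>0; l,s,c=cen(m)
    for k in range(1,len(s)):
        if s[k,4]<20: continue
        ys,xs=np.nonzero(l==k)
        P=np.array([atz(C,p,z)[:2] for p in zip(xs,ys)])-ax
        if np.hypot(*P.mean(0))>80: continue
        r=np.hypot(*P.T); d=P.mean(0)
        print(nm,s[k],"r",r.min().round(1),r.max().round(1),"ang",np.arctan2(d[1],d[0]).round(3))
E
python3 ang.py w7 536 212; python3 plan.py 53,-29,-.04
```

```text
axis [526.1 -65.6]
lever [316 219  11  24 262] r 43.5 62.0 ang -1.635
green [359 188  14  13 101] r 29.9 37.6 ang -0.755
now rho,tau [ 53.1 -30. ] phi -1.6867715328198685 F [ 0.13 -0.04  0.07]
(array([-1. ,  3.1]), -0.04)
```

Request:
{"method": "send_rows", "body": {
  "commands": [
    [[-0.001,0.002,0],-0.045],
    [[-0.001,0.002,0.01],-0.045],
    [[-0.001,0.002,0.02],-0.045],
    [[-0.001,0.002,0.03],-0.045],
    [[-0.001,0.002,0.038],-0.045],
    [[-0.001,0.002,0.038],-0.045],
    [[-0.001,0.002,0.038],-0.045],
    [[-0.001,0.002,0.038],-0.045]
  ]
}}

```text
clock: 13.88
eef_pos: [491.1, -116.8, 142.7]
eef_rot: [3.141, 0.0, 1.5]
wrist_force: [0.9, -0.9, 0.1]
finger_gap: 0.4
```

```bash
python3 look.py -;  python3 plan.py 53,-26,0 53,-22,0 53,-19,0 53,-17,0 53,-16.5,-.03 53,-16.5,-.06 53,-16.5,-.1 53,-16.5,-.14
```

```text
t 13.88 pos [ 491.05 -116.83  142.69] yaw 1.5 r,ang 61.0 -2.166 Ftool [-0.79  1.01 -0.14] axis in tool xy [52.8 30.6]
now rho,tau [ 52.8 -30.6] phi -1.6419805688798967 F [-0.79  1.01 -0.14]
(array([-0.2,  4.6]), 0.0)
(array([-0.2,  8.6]), 0.0)
(array([-0.2, 11.6]), 0.0)
(array([-0.2, 13.6]), 0.0)
(array([-0.6, 15.7]), -0.03)
(array([-1.1, 17.3]), -0.06)
(array([-1.5, 19.4]), -0.1)
(array([-1.9, 21.6]), -0.14)
```

Request:
{"method": "send_rows", "body": {
  "commands": [
    [[0,0.0045,0],0],
    [[0,0.0085,0],0],
    [[-0.0002,0.0115,0],0],
    [[-0.0002,0.0135,0],0],
    [[-0.0006,0.0155,0],-0.03],
    [[-0.0011,0.0173,0],-0.06],
    [[-0.0015,0.0194,0],-0.1],
    [[-0.0019,0.0216,0],-0.14]
  ]
}}

```text
clock: 14.55
eef_pos: [512.4, -120.3, 142.4]
eef_rot: [-3.141, 0.0, 1.642]
wrist_force: [-1.7, 0.4, 0.2]
finger_gap: 0.7
```

Request:
{"method": "send_rows", "body": {
  "commands": [
    [[-0.0006,0.0022,0],-0.04],
    [[-0.0011,0.0044,0],-0.08],
    [[-0.0016,0.0066,0],-0.12],
    [[-0.002,0.0088,0],-0.16],
    [[-0.0023,0.011,0],-0.2],
    [[-0.0025,0.0132,0],-0.24],
    [[-0.0026,0.0154,0],-0.28],
    [[-0.0026,0.0176,0],-0.32]
  ]
}}

```text
clock: 15.22
eef_pos: [530.1, -121.7, 142.5]
eef_rot: [-3.141, 0.0, 1.962]
wrist_force: [-1.0, -1.5, 0.4]
finger_gap: 0.4
```

```bash
python3 look.py w8;  python3 plan.py 53,-16.5,-.04 53,-16.5,-.08 53,-16.5,-.16 53,-16.5,-.24 53,-16.5,-.32
```

```text
t 15.22 pos [ 530.14 -121.73  142.46] yaw 1.962 r,ang 55.6 -1.484 Ftool [-1.03 -1.48 -0.43] axis in tool xy [53.1 16.6]
now rho,tau [ 53.1 -16.5] phi -1.1769466849666073 F [ 0.31 -2.05 -0.01]
(array([-0.5,  2.2]), -0.04)
(array([-1.1,  4.3]), -0.08)
(array([-1.9,  8.7]), -0.16)
(array([-2.3, 13.1]), -0.24)
(array([-2.4, 17.6]), -0.32)
```

View pics/w8.png

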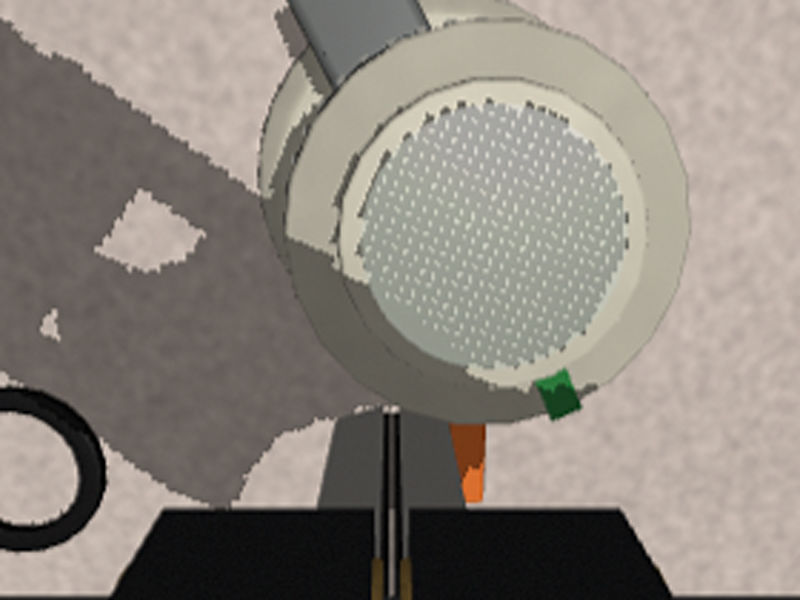

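Request:
{"method": "send_rows", "body": {
  "commands": [
    [[-0.0006,0.0022,0],-0.04],
    [[-0.0011,0.0044,0],-0.08],
    [[-0.0016,0.0066,0],-0.12],
    [[-0.002,0.0088,0],-0.16],
    [[-0.0023,0.011,0],-0.2],
    [[-0.0025,0.0132,0],-0.24],
    [[-0.0026,0.0154,0],-0.28],
    [[-0.0026,0.0176,0],-0.32]
  ]
}}

```text
clock: 15.93
eef_pos: [547.4, -117.4, 142.5]
eef_rot: [-3.141, 0.0, 2.281]
wrist_force: [-0.4, -1.6, 1.0]
finger_gap: 0.6
```

```bash
python3 look.py w9;  python3 plan.py 53,-16.5,-.02 53,-16.5,-.04 53,-16.5,-.08 53,-16.5,-.1 53,-16.5,-.12
```

```text
t 15.93 pos [ 547.39 -117.44  142.45] yaw 2.281 r,ang 55.7 -1.163 Ftool [-1.02 -1.35 -1.02] axis in tool xy [53.2 16.6]
now rho,tau [ 53.2 -16.5] phi -0.8578767167159729 F [ 0.59 -0.86  0.54]
(array([-0.1,  1. ]), -0.02)
(array([-0.4,  2.1]), -0.04)
(array([-1. ,  4.3]), -0.08)
(array([-1.2,  5.3]), -0.1)
(array([-1.4,  6.4]), -0.12)
```

View pics/w9.png

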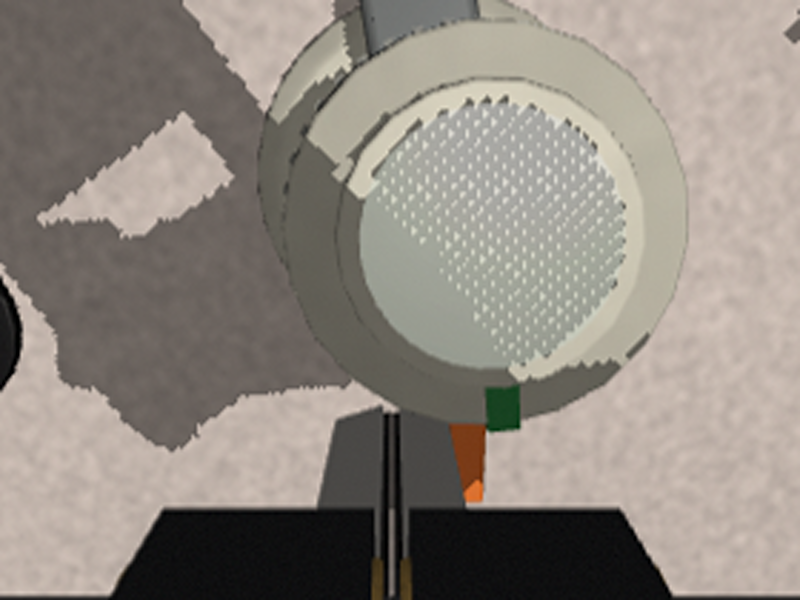

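Request:
{"method": "send_rows", "body": {
  "commands": [
    [[-0.0002,0.001,0],-0.018],
    [[-0.0005,0.0019,0],-0.036],
    [[-0.0007,0.0029,0],-0.054],
    [[-0.001,0.0038,0],-0.072],
    [[-0.0012,0.0048,0],-0.09],
    [[-0.0014,0.0059,0],-0.11],
    [[-0.0014,0.0059,0],-0.11],
    [[-0.0014,0.0059,0],-0.11]
  ]
}}

```text
clock: 16.65
eef_pos: [552.7, -114.5, 142.4]
eef_rot: [3.142, -0.0, 2.39]
wrist_force: [-1.0, -1.1, 0.3]
finger_gap: 0.1
```

Request:
{"method": "send_rows", "body": {
  "commands": [
    [[0,-0.003,0],0],
    [[0,-0.008,0],0],
    [[0,-0.014,0],0],
    [[0,-0.018,0],0],
    [[0,-0.018,-0.02],0],
    [[-0.01,-0.018,-0.045],0],
    [[-0.01,-0.018,-0.06],0],
    [[-0.01,-0.018,-0.06],0]
  ]
}}

```text
clock: 17.32
eef_pos: [548.6, -135.3, 205.7]
eef_rot: [3.139, 0.005, 2.389]
wrist_force: [0.4, 0.0, -0.9]
finger_gap: 0.3
```

```bash
python3 look.py w10
```

```text
t 17.32 pos [ 548.62 -135.33  205.68] yaw 2.389 r,ang 72.9 -1.245 Ftool [-0.27  0.26  0.88] axis in tool xy [64.2 34.5]
```

View pics/w10.png

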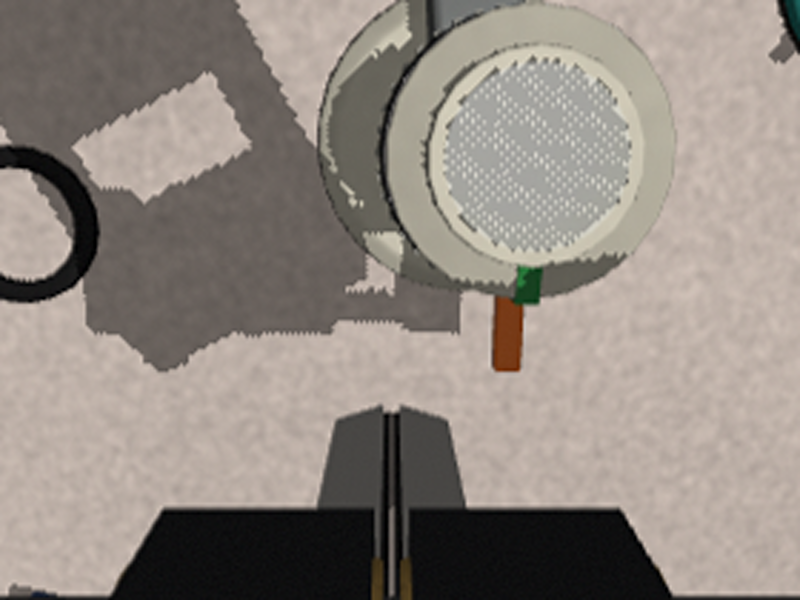

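Request:
{"method": "send_rows", "body": {
  "commands": [
    [[0,0.005,-0.01],0],
    [[0,0.015,-0.02],0],
    [[0,0.025,-0.03],0],
    [[0,0.0345,-0.04],0],
    [[0,0.0345,-0.04],0],
    [[0,0.0345,-0.04],0],
    [[0,0.0345,-0.04],0],
    [[0,0.0345,-0.04],0]
  ]
}}

```text
clock: 18.03
eef_pos: [570.7, -109.6, 241.5]
eef_rot: [-3.141, -0.001, 2.389]
wrist_force: [0.2, -0.0, -0.3]
finger_gap: 0.7
```

```bash
python3 look.py w11
```

```text
t 18.03 pos [ 570.7  -109.56  241.48] yaw 2.389 r,ang 62.7 -0.761 Ftool [-0.19  0.14  0.33] axis in tool xy [62.7  0.6]
```

View pics/w11.png

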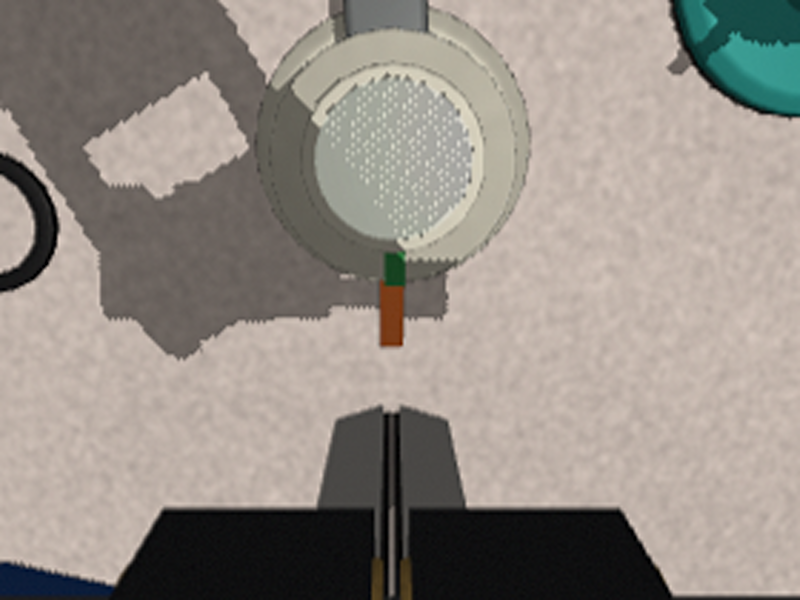

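```bash
python3 ang.py w11 394 158; python3 ang.py w10 538 153; python3 ang.py w3 251 237; python3 ang.py w6 290 221
python3 - <<'E'
from h import *
im=manip.camera("scene"); cv2.imwrite("pics/sE.png",cv2.resize(im[175:255,235:315,::-1],(600,600),interpolation=cv2.INTER_CUBIC))
im=manip.camera("top"); cv2.imwrite("pics/tE.png",im[:,:,::-1])
E
```

```text
axis [525.8 -65.7]
lever [273 188   8  23 169] r 40.5 61.7 ang -0.769
green [275 179   7  11  74] r 28.6 37.4 ang -0.742
axis [525.4 -65.1]
lever [313 194  10  26 232] r 41.4 62.7 ang -0.775
green [320 184  10  12  95] r 29.4 37.7 ang -0.739
axis [525.  -66.1]
lever [233 239  13  27 343] r 45.0 62.5 ang -0.431
green [208 223  13  17 152] r 30.2 37.8 ang -0.734
axis [526.3 -63.8]
lever [245 238  12  27 241] r 46.9 64.3 ang -1.689
green [284 199  22  18 204] r 29.4 39.2 ang -0.815
```

View pics/sE.png

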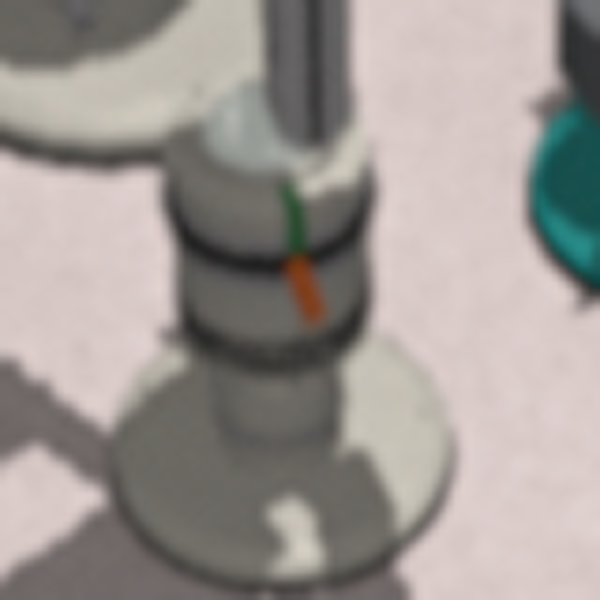

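View pics/tE.png

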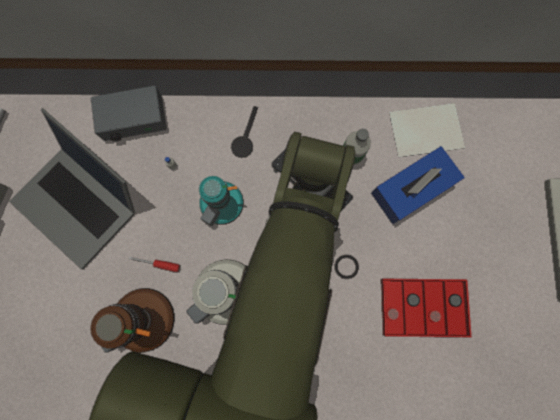

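Measured from two views, the lever is at about -0.77 rad and the mark at about -0.74 rad. That is 0.03 rad apart, inside the 0.08 limit. The fingers are clear at z = 241 mm, and nothing else on the table has moved in the top image. I'm handing in.

```bash
python3 -c "
from cell import manip
print(manip.read_state()['wrist_force']); print(manip.sign_off())"
```

```text
[-0.94678963  0.12720719  0.40585786]
the job is handed in; nothing more can be done
None
```

The lever of the smaller white lamp was pressed on its closed stop, then brought back to the green mark and let go. The job is handed in, and no verdict was reported.

- **Closing:** I pushed the lever clockwise with shut fingertips until it met the buffer, at about -1.65 rad in world axes. I held it there at rest for 1.3 s. The wrist force readings in that hold were 8.0–8.4 N, and no reading in the whole job was higher than that.
- **Return:** I lifted over the lever, pushed it back from the other side to the green mark, and withdrew to 241 mm height. The job took about 18 s of the 70 s allowed.
- **Last checks:** Two wrist views put the lever 0.027 and 0.036 rad clockwise of the mark, against a limit of 0.08. The finger pose at release suggested only about 0.01–0.02 rad. I did not nudge it further.
- **Other checks:** The final top image shows the other objects unmoved as far as they are visible, with the arm hiding part of the scene. Nothing in the force readings pointed to contact with the fixed rings.
- **Disagreement:** One view with the fingers in the way put the mark at -0.815 rad, against -0.73 to -0.755 in the other wrist views. Its ring-axis fit was about 2 mm off, so I disregarded it.

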